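Tap the block down onto its parallels

ROBOT

A 6-joint arm with a two-finger parallel gripper is mounted at the origin on a cart in front of the work surface, level with it; the furniture and walls round the work are solid. World frame = base frame: x ahead of the robot, y to its left, z up, the work surface at z = 0. Lengths are in m, angles in rad, forces in N, time in s.
With the tool pointing down it reaches from about 0.325 to 1 m from the base axis. Payload 5.1 kg.
Tool frame: the origin (TCP) lies at the very end of the fingers, on their centre line; the grasp point (between the pads) lies 19 mm behind it; z points along the fingers, y is the line along which they close (so a half turn about z gives the same grasp; the last joint's range is limited). The gripper opens to 85 mm and grips with 20 to 120 N. Pads are 22 mm wide; open, the fingers measure 114 mm over their backs; the gripper's body (76 mm by 85 mm) begins 54 mm behind the grasp point. The pads swing forward as they close: fully open they stand 13 mm farther back than shut.
Start: joints at [1.052, 0.124, 1.65, -0, 1.367, -0.083], TCP at [0.274, 0.589, 0.231] pointing down, gripper open.
Joint ranges: [-2.61, 2.61], [-1.02, 2.33], [0.03, 2.71], [-1.35, 4.49], [0.32, 2.68], [-2.91, 2.91]. Speed limits (rad/s): [2.57, 2.57, 3.14, 3.14, 3.14, 3.14].

INTERFACE

Orientations are given as a unit quaternion [w, x, y, z].
In Python, from cell import ctrl, vision, hand_in, finder gives the robot as it stands.
- The arm moves only by the tool carry_out, never from a script. Its argument "series" is a list of rows, each a list of 2 entries, a list of its own where there are three numbers: the shift along the tool's x, y, z in mm, then the turn, a rotation vector about the tool's x, y, z in rad. A call has 1 to 8 rows; each row shifts and turns the commanded pose from where the row before left it, along the tool's axes as they then stand; what a row does not reach is not made up. A row lasts 1/12 s, in which the tool goes at most 41.7 mm and 7.16 degrees, less where a joint would pass 70% of its speed; a pose out of reach is approached as far as the arm can. A call is refused whole if a number of a shift passes 41.7 or a number of a turn 0.125, either way. A call with a gripper value outside its range is refused whole. "jaw" is the opening, from -1 (shut) to 1 (fully open), so that 0 is half open, set as the call begins (left out, the last holds). The fingers move at their own pace and stop on an object; "newtons" is the grip in N (left out, the last holds). Time passes only in rows, so rows that do not move let the fingers close. It gives the time, the measured TCP pose, the force, the opening and the grip force at its end, in the units of the state.
- ctrl.read_state(): the state, without advancing time (a new reading comes with each control period).
- vision.capture(name): name is "scene" or "top" or "wrist"; returns the picture (420x560x3 uint8, blue, green, red); there is no depth.
- vision.calibration(name): a dict with "K" (3x3 intrinsics, pixels), "T" (4x4, takes a point from camera to world coordinates). Camera axes: x right, y up, looking along -z (the intrinsics and any distortion apply to the point x, -y, -z); pixel columns grow to the right and rows downward; lengths in m; the calibration is good to about 2 mm. A picture is of the moment at which its call begins: read the wrist's pose just before it. calibration takes no time and is no camera call; for the wrist camera it gives the pose at the moment of the call.
- hand_in(): hands the job in; it is judged then, once.
Trained networks look in the newest picture that a camera, given by its name, has taken for a name from the list of things; names that differ only in an ending like _2 or _b are one class to them, and where a whole thing is asked for, a point or a joint stands for the part that bears it (a point fixed in the world has none). Each returns a list of dicts, best first, with "conf" (0 to 1); they miss things now and then, are a little off and sometimes report something else, mostly with a low value. They report only what shows in the picture. A call takes as long as a camera call.
- finder.masks_of(camera, label): "mask" (420x560 bool, what is visible of it) and "rect" ([left, top, right, bottom] in pixels, round what is visible of it).
The state is a dict: "time_s": time; "qpos": joint angles; "joint_vel": joint speeds; "joint_torque": joint torques, N m; "eef_pos": TCP position; "orientation": TCP orientation; "contact_force": force on the tool from outside, world axes, zero at the start; "torque": the same for the moment, N m; "width": opening from 0.0 (shut) to 1.0 (fully open); "grip_force": force on a finger pad.
Only numpy, scipy, OpenCV 4.12 (cv2) and the standard library are available. Lean on these libraries where they do the work, as an engineer would, in place of code of your own. Each camera call takes 0.05 s, during which the arm holds its last target. There are 200 camera calls.

TASK

The aluminium block in the small vise has lifted off its two steel parallels, and one parallel has crept out to the left. Push that parallel back endways until both parallels stand out evenly at the two ends of the vise, then, with the hand tamper and not with the bare gripper, tap the block down under the inspection head until it is fully down and grips both parallels so firmly that they no longer slide. Finally stand the tamper upright on its cork pad again, and leave the bottles, cans and boxes round about as they are.

Things in the scene. Friction and masses are not known exactly. Their poses are not given: they have to be found in the camera images.
- vise: Small steel vise with an inspection column, one fixed unit on a base plate. Origin: centre of underside, on the desk; z up; x from the front jaw (screw side, toward the robot) to the rear jaw; y along the jaws, to the left. Plate x -100 to 110, y +-50, 12 mm high. Jaws |x| 25 to 49, y +-50, tops at z 61 mm. Screw and handle in front reach x -110, z 49. Nothing fixed reaches beyond y +-50.
- bed (a point): Centre of the vise's bed, 25 mm above its origin. The two parallels lie on the bed, each in a channel 13 mm wide between a jaw and a centre way 23.5 mm wide and 8 mm high; channel middles at x -18.5 and +18.5 mm of the vise.
- inspection_head (a point): Centre of the underside of the head that hangs over the block: ring light of radius 38 mm, 177 mm above the vise's origin, 20 mm high, a barrel of radius 26 above it to z 260, held from a column (clamp 42 x 44 mm, to z 260) at x +85. The tamper (118 mm) cannot stand upright beneath it: bring it in from the front, tilted about 40 degrees, upper end leaning to -x.
- work_block: Aluminium block 49 x 80 x 30 mm (x, y, z of the vise) between the jaws. It only moves up and down. Origin: centre of its underside, 41 mm above the vise's origin when fully down on the parallels; at the start 4 to 8 mm higher.
- block_top (a point): Centre of the block's top face. The jaws hold the block by friction: it takes about 6 N downward to move it and it stays where it is left; on the parallels the force rises steeply. Pressed or tapped there with 12 to 20 N it keeps a grip of some newtons on both parallels after the tamper leaves; with less than about 8 N it does not.
- parallel_a: The crept-out parallel: steel bar 12 wide, 170 long (y), 16 mm high, lying on the bed under the block in the front or the rear channel. Origin: centre of its underside; ends at y +-85. At the start its centre is 22 to 38 mm left (+y) of the vise's. Slides endways with about 1.5 N while the block is up. Right with its centre at y = 0 of the vise: 35 mm then stands out of the jaws at each end.
- parallel_b: The other parallel, the same bar, along the other jaw; it starts centred in the vise within 3 mm and should stay so.
- tamper: Hand tamper, loose, 150 g, upright on the cork pad. Origin: centre of its flat lower face; z up along it. Black rubber head of radius 16 mm (edge chamfer 1.5), tapering between 26 and 30 mm height; above it a square aluminium shaft 18 x 18 mm (sides along its x and y) up to 118 mm. Grip it firmly (80 N or more) at about 80 mm height, not lower: the shaft must clear the palm.
- rest_pad: Cork disc, radius 45 mm, 5 mm thick, fixed on the desk right of the vise; the tamper's place. Origin: centre of its underside.
- filter_cube: Bystander: black filter cube 39 x 32 x 36 mm, loose. Origin: centre of the underside.
- lens_can: Bystander: white can with a black screw lid, diameter 47, height 70 mm, loose. Origin: centre of the underside.
- oil_vial: Bystander: small brown bottle with a black cap, diameter 27, height 61 mm, loose. Origin: centre of the underside.

How it is judged:
On the way, in this order (a step that is already met when the one before it is completed fails the run):
1. both parallels are centred in the vise within 8 mm while the block is still up (y of parallel_a in the frame of vise between -0.008 and 0.008 m and y of parallel_b in the frame of vise between -0.008 and 0.008 m and z of work_block in the frame of vise above 0.0435 m), for 0.2 s.
2. the block is down and presses on each parallel with more than 1 N, the tamper having left it (contact force between work_block and parallel_a above 1 N and contact force between work_block and parallel_b above 1 N and z of work_block in the frame of vise below 0.0425 m and contact force between work_block and tamper below 0.1 N), for 0.3 s.
At the end, for the whole second after the job is handed in: The block's underside is less than 42.5 mm above the vise's origin and it presses on each parallel with more than 1 N; both parallels are centred in the vise within 8 mm; the tamper stands upright (within 0.08 rad) and still on the cork pad, its centre within 30 mm of the pad's (contact force between work_block and parallel_a above 1 N and contact force between work_block and parallel_b above 1 N and z of work_block in the frame of vise below 0.0425 m and y of parallel_a in the frame of vise between -0.008 and 0.008 m and y of parallel_b in the frame of vise between -0.008 and 0.008 m and horizontal distance between tamper and rest_pad below 0.03 m and angle between tamper's own z axis and vertical below 0.08 rad and height (world z) of tamper below 0.009 m and linear speed of tamper below 0.02 m/s); the robot touches nothing.
It fails at once if the gripper or arm itself presses on the block (over 2 N) (contact force between any of the fingers, the arm and work_block above 2 N).
It fails at once if a bystander is shifted by more than 20 mm or tipped (distance of any of filter_cube, lens_can, oil_vial from where it was at the start of the episode above 0.02 m or angle between any of filter_cube, lens_can, oil_vial's own z axis and vertical above 0.3 rad).
It also fails if it takes over 67 s, if anything falls off the work surface, if the arm or the gripper's body presses on something with over 40 N, if the wrist force passes 120 N, or if a joint passes its speed limit or range.

## Working session

There is one attempt and no reset: what is moved stays moved. The work goes in short steps, Python scripts to look and compute and a tool call to move; the robot and the scene stay as the last step left them, time stands still between calls to the robot, and variables do not carry over. Pictures are saved under pics/ and viewed, at most 13 in all, crops included, and the job is handed in when it is done.

Besides the shell and the picture viewer there is one more tool, called after "Emit:" as a command line: name --argument value ..., lists and objects as JSON in quotes. carry_out: Moves the arm, as the interface text tells. Its arguments: {"type":"object","properties":{"series":{"type":"array"},"jaw":{"type":"number"},"newtons":{"type":"number"}},"required":["series"]}

```bash
ls; mkdir -p pics
python3 - <<'E'
from cell import ctrl, vision, finder
import cv2, numpy as np
s=ctrl.read_state(); print(s)
for c in ["scene","top"]:
    im=vision.capture(c); cv2.imwrite(f"pics/{c}0.png",im)
    cal=vision.calibration(c); print(c,cal["K"].tolist(),np.round(cal["T"],4).tolist(), [k for k in cal])
    for n in ["vise","work_block","parallel_a","tamper","rest_pad","filter_cube","lens_can","oil_vial"]:
        r=finder.masks_of(c,n); print(n,[(round(d["conf"],2),[int(v) for v in d["rect"]],int(d["mask"].sum())) for d in r[:3]])
E
```

```text
pics
{'time_s': 0.0, 'qpos': array([ 1.05238469e+00,  1.24529729e-01,  1.65167390e+00, -1.07655951e-05,
        1.36752127e+00, -8.25739698e-02]), 'joint_vel': array([-0.00087816, -0.00029984,  0.00027462, -0.00131741, -0.00155122,
       -0.00047057]), 'joint_torque': array([-2.54585548e-04, -4.23623300e+01, -3.65452015e+01, -1.22716997e-04,
        6.70347727e-03,  2.75356655e-06]), 'eef_pos': array([0.27411742, 0.5886919 , 0.23003716]), 'orientation': array([-3.10527529e-04,  2.16196959e-01,  9.76349189e-01, -1.01990893e-03]), 'contact_force': array([0.52793414, 0.56337183, 0.20284345]), 'torque': array([-0.06471251,  0.04702153,  0.0025169 ]), 'grip_force': 0.0, 'width': 1.0038030139147625}
scene [[419.03136635462823, 0.0, 279.58583166119547], [0.0, 419.03136635462823, 211.4044965251201], [0.0, 0.0, 1.0]] [[0.8165, 0.2347, -0.5274, 0.1671], [-0.5772, 0.3165, -0.7528, -0.7291], [-0.0097, 0.9191, 0.394, 0.4732], [0.0, 0.0, 0.0, 1.0]] ['K', 'T']
vise [(0.66, [194, 135, 290, 279], 5471)]
work_block [(0.77, [220, 218, 259, 243], 633)]
parallel_a []
tamper [(0.78, [257, 266, 275, 335],
[... 284 characters left out ...]
25, 0.0, 277.8401868247741], [0.0, 412.87551017312825, 209.5441451155409], [0.0, 0.0, 1.0]] [[-0.1446, 0.8798, -0.4529, 0.2104], [-0.9895, -0.128, 0.0674, -0.0408], [0.0013, 0.4578, 0.889, 0.9078], [0.0, 0.0, 0.0, 1.0]] ['K', 'T']
vise [(0.89, [190, 153, 257, 295], 4962)]
work_block [(0.79, [200, 224, 244, 253], 729)]
parallel_a [(0.73, [170, 229, 246, 256], 303), (0.55, [190, 238, 264, 268], 238)]
tamper [(0.73, [342, 251, 361, 283], 312), (0.69, [189, 151, 256, 293], 4903)]
rest_pad []
filter_cube [(0.25, [201, 222, 241, 252], 684)]
lens_can [(0.7, [354, 189, 383, 219], 515), (0.23, [303, 189, 322, 213], 298)]
oil_vial [(0.68, [167, 174, 181, 194], 187), (0.38, [188, 152, 261, 295], 5004)]
```

Run:
```python
import cv2
a=cv2.imread("pics/scene0.png")[120:360,180:400]; b=cv2.imread("pics/top0.png")[140:310,150:400]
cv2.imwrite("pics/s.png",cv2.resize(a,None,fx=2.4,fy=2.4,interpolation=cv2.INTER_CUBIC)); cv2.imwrite("pics/t.png",cv2.resize(b,None,fx=3.2,fy=3.2,interpolation=cv2.INTER_CUBIC))
```

```text
(no output)
```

View pics/s.png

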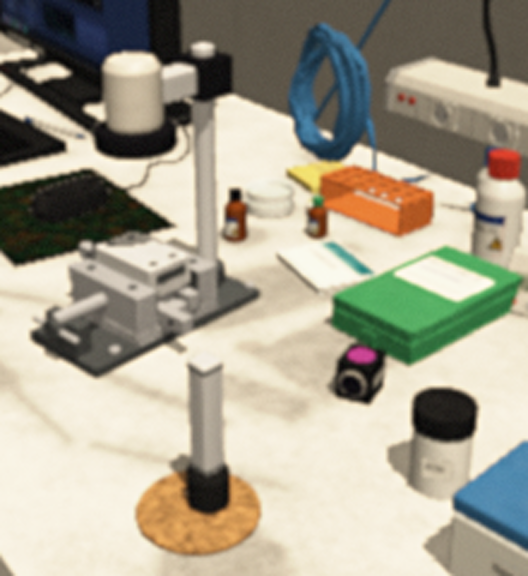

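View pics/t.png

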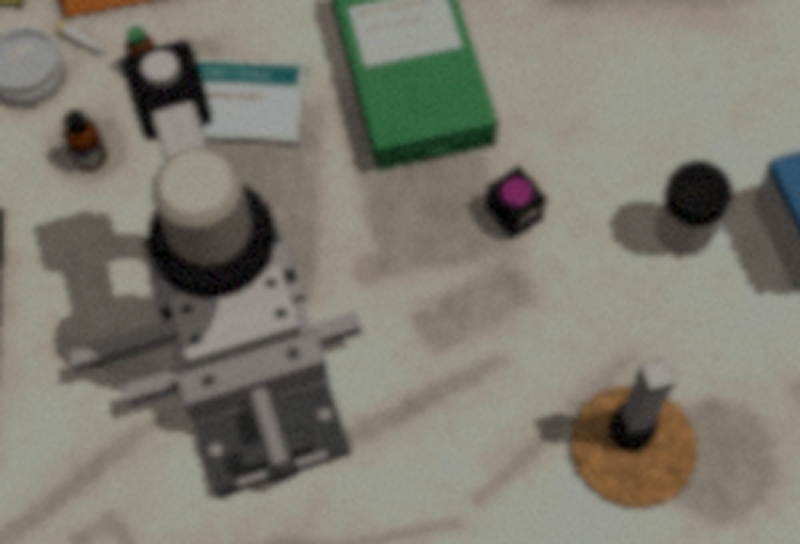

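The top picture shows the vise at upper left with both parallels. The front one stands out at both ends (crop (115,402) and (355,325)). The rear one stands out only at the left, at (70,368), so it is the crept-out one. The tamper is on its cork at (632,430) and the vial is rear left of the vise. Next I fit the poses.

```bash
cat > h.py <<'E'
import numpy as np, cv2, itertools
from scipy.spatial.transform import Rotation as R
from scipy.optimize import minimize
from cell import ctrl, vision, finder
def proj(cal,P):
    P=np.atleast_2d(P); T=np.linalg.inv(cal["T"]); c=P@T[:3,:3].T+T[:3,3]
    c=c*[1,-1,-1]; u=c@cal["K"].T; return u[:,:2]/u[:,2:]
def ray(cal,uv,z):
    d=np.linalg.solve(cal["K"],[uv[0],uv[1],1])*[1,-1,-1]; d=cal["T"][:3,:3]@d; o=cal["T"][:3,3]
    return o+d*(z-o[2])/d[2]
def box(x0,x1,y0,y1,z0,z1): return np.array(list(itertools.product((x0,x1),(y0,y1),(z0,z1))))/1e3
def cyl(x,y,r,z0,z1):
    a=np.linspace(0,2*np.pi,24,endpoint=False); return np.array([[x+r*np.cos(t),y+r*np.sin(t),z] for t in a for z in (z0,z1)])/1e3
VISE=[box(-100,110,-50,50,0,12),box(25,49,-50,50,12,61),box(-49,-25,-50,50,12,61),box(-25,25,-50,50,12,25),cyl(0,0,38,177,197),cyl(0,0,26,197,260),box(64,106,-22,22,205,260),cyl(85,0,9,12,260),box(0,85,-8,8,225,250)]
def sil(cal,parts,x,y,yaw,z=0,ss=4):
    m=np.zeros((420*ss,560*ss),np.uint8); r=R.from_euler('z',yaw)
    for p in parts:
        q=proj(cal,r.apply(p)+[x,y,z]); cv2.fillConvexPoly(m,cv2.convexHull(((q+.5)*ss).astype(np.int32)),1)
    return cv2.resize(m.astype(np.float32),(560,420),interpolation=cv2.INTER_AREA)
def state():
    s=ctrl.read_state(); q=s["orientation"]; return s,np.array(s["eef_pos"]),R.from_quat([q[1],q[2],q[3],q[0]])
def plan(p,r,pt,rt,n=None):
    """equal rows from pose to pose, tool frame"""
    rv=(r.inv()*rt).as_rotvec(); d=np.array(pt)-p
    if n is None: n=int(max(np.ceil(np.linalg.norm(d)*1e3/40),np.ceil(np.linalg.norm(rv)/.12),1))
    rows=[];ri=r
    for k in range(n):
        rows.append([np.round(ri.inv().apply(d/n)*1e3,1).tolist(),np.round(rv/n,3).tolist()]); ri=ri*R.from_rotvec(rv/n)
    return rows
E
cat > fit.py <<'E'
from h import *
vision.capture("scene");vision.capture("top")
cals={c:vision.calibration(c) for c in ("scene","top")}
M={c:finder.masks_of(c,"vise")[0]["mask"].astype(np.float32) for c in cals}
def cost(v):
    return sum(np.abs(sil(cals[c],VISE,*v)-M[c]).sum() for c in cals)
x0=ray(cals["top"],(222,243),.06)
best=min((minimize(cost,[x0[0],x0[1],a],method="Nelder-Mead",options=dict(initial_simplex=[[x0[0],x0[1],a],[x0[0]+.02,x0[1],a],[x0[0],x0[1]+.02,a],[x0[0],x0[1],a+.1]])) for a in (0,.15,.3)),key=lambda r:r.fun)
print("start",x0,"vise",best.x,best.fun,[float(M[c].sum()) for c in cals])
for n,cam,h in [("tamper","top",0),("lens_can","top",.07),("oil_vial","top",.061),("rest_pad","scene",.005),("filter_cube","scene",.018)]:
    for d in finder.masks_of(cam,n)[:1]:
        ys,xs=np.nonzero(d["mask"]); print(n,d["conf"],"centroid at z",h,ray(cals[cam],(xs.mean(),ys.mean()),h))
for nm,pt in [("pad top",(632,445)),("tamper head base",(632,440)),("tampertop",(657,376))]:
    uv=(150+pt[0]/3.2,140+pt[1]/3.2); print(nm,ray(cals["top"],uv,.123 if "top"==nm[-3:] and nm[0]=="t" else .005))
print("paral ends", [ray(cals["top"],(150+a/3.2,140+b/3.2),.041) for a,b in ((68,368),(115,403),(358,322))])
E
python3 fit.py
```

```text
start [0.57760272 0.02951398 0.06      ] vise [0.58328325 0.02648202 0.1880876 ] 1432.0625 [5667.0, 4930.0]
tamper 0.87 centroid at z 0 [ 0.50149522 -0.25150003  0.        ]
lens_can 0.58 centroid at z 0.07 [ 0.62138632 -0.30615343  0.07      ]
oil_vial 0.76 centroid at z 0.061 [0.74534324 0.12710002 0.061     ]
rest_pad 0.97 centroid at z 0.005 [ 0.46375391 -0.24730491  0.005     ]
filter_cube 0.58 centroid at z 0.018 [ 0.66738225 -0.18925211  0.018     ]
pad top [ 0.47247469 -0.23967281  0.005     ]
tamper head base [ 0.47606318 -0.24048374  0.005     ]
tampertop [ 0.48001695 -0.2392447   0.123     ]
paral ends [array([0.5732647 , 0.14567713, 0.041     ]), array([0.54274938, 0.11434218, 0.041     ]), array([ 0.57859122, -0.05908051,  0.041     ])]
```

Run:
```python
from h import *
s,p,r=state(); c=vision.calibration("wrist"); X=np.eye(4);X[:3,:3]=r.as_matrix();X[:3,3]=p
print(np.round(np.linalg.inv(X)@c["T"],4).tolist(),c["K"].tolist())
rt=R.from_euler('z',.623)*r
print(r.as_matrix().round(3).tolist())
for w in plan(p,r,[.50,.24,.24],rt,12): print(w)
```

```text
[[0.0005, 0.945, 0.3272, 0.084], [1.0, -0.001, 0.0012, 0.0008], [0.0014, 0.3272, -0.945, -0.1422], [0.0, 0.0, 0.0, 1.0]] [[340.3146284474113, 0.0, 281.66365774709016], [0.0, 340.3146284474113, 212.8471659339172], [0.0, 0.0, 1.0]]
[[-0.907, 0.422, -0.0], [0.422, 0.907, -0.0], [-0.0, -0.0, -1.0]]
[[-29.3, -18.4, -0.7], [-0.0, -0.0, -0.052]]
[[-28.3, -19.9, -0.7], [-0.0, -0.0, -0.052]]
[[-27.3, -21.4, -0.7], [-0.0, -0.0, -0.052]]
[[-26.1, -22.8, -0.7], [-0.0, -0.0, -0.052]]
[[-24.9, -24.1, -0.7], [-0.0, -0.0, -0.052]]
[[-23.6, -25.4, -0.7], [-0.0, -0.0, -0.052]]
[[-22.3, -26.5, -0.7], [-0.0, -0.0, -0.052]]
[[-20.9, -27.7, -0.7], [-0.0, -0.0, -0.052]]
[[-19.4, -28.7, -0.7], [-0.0, -0.0, -0.052]]
[[-17.9, -29.7, -0.7], [-0.0, -0.0, -0.052]]
[[-16.3, -30.6, -0.7], [-0.0, -0.0, -0.052]]
[[-14.7, -31.4, -0.7], [-0.0, -0.0, -0.052]]
```

Emit:
carry_out --series '[[[-29,-18,-1],[0,0,-0.052]],[[-28,-20,-1],[0,0,-0.052]],[[-27,-21,-1],[0,0,-0.052]],[[-26,-23,-1],[0,0,-0.052]],[[-25,-24,-1],[0,0,-0.052]],[[-24,-25,-1],[0,0,-0.052]]]' --jaw -1

```text
time_s: 1.85
eef_pos: [0.3876, 0.4145, 0.2375]
orientation: [0.0, 0.06, 0.998, 0.0]
contact_force: [0.9, 0.1, -0.3]
width: 0.145
grip_force: 0.0
```

Emit:
carry_out --series '[[[-22,-26,-1],[0,0,-0.052]],[[-21,-28,-1],[0,0,-0.052]],[[-19,-29,-1],[0,0,-0.052]],[[-18,-30,-1],[0,0,-0.052]],[[-16,-31,-1],[0,0,-0.052]],[[-15,-31,-1],[0,0,-0.052]]]'

```text
time_s: 2.35
eef_pos: [0.5003, 0.2393, 0.2436]
orientation: [0.0, -0.095, 0.995, 0.0]
contact_force: [0.6, -0.1, 0.1]
width: -0.002
grip_force: 0.0
```

Run:
```python
from h import *
s,p,r=state(); print(s["time_s"],p,r.as_matrix().round(3).tolist(),s["width"])
c=vision.calibration("wrist"); im=vision.capture("wrist"); cv2.imwrite("pics/w1raw.png",im)
for d in finder.masks_of("wrist","parallel_a")[:3]: print(d["conf"],d["rect"],d["mask"].sum())
v=(.5833,.0265,.188)
def V(pts): return R.from_euler('z',v[2]).apply(np.array(pts)/1e3)+[v[0],v[1],0]
big=cv2.resize(im,None,fx=1.4,fy=1.4,interpolation=cv2.INTER_CUBIC)
for q in proj(c,V([[-49,50,61],[-25,50,61],[25,50,61],[49,50,61],[-100,50,12],[-18.5,85,41],[18.5,115,41]])): cv2.drawMarker(big,tuple(int(a) for a in q*1.4),(0,0,255),0,8,1)
np.savez("w1.npz",T=c["T"],K=c["K"]); cv2.imwrite("pics/w1.png",big)
```

```text
2.35 [0.50028093 0.23929847 0.24363531] [[-0.982, -0.19, 0.001], [-0.19, 0.982, 0.0], [-0.001, 0.0, -1.0]] -0.0023858749117031757
0.96 [0.0, 189.7, 160.1, 209.1] 863
0.75 [107.9, 224.6, 189.7, 241.2] 1116
0.42 [0.4, 113.1, 147.9, 393.3] 21864
```

View pics/w1.png

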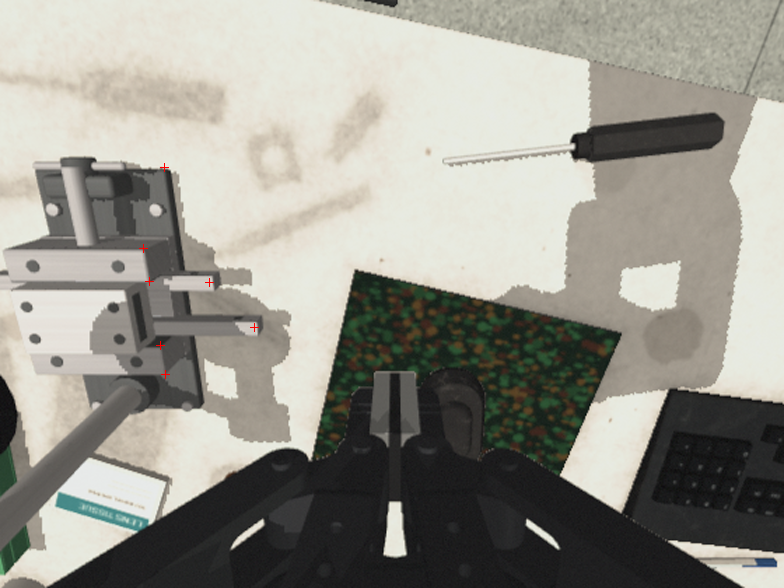

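Run:
```python
from h import *
c=dict(np.load("w1.npz")); v=(.5833,.0265,.188)
im=cv2.imread("pics/w1raw.png")
cv2.imwrite("pics/w1c.png",cv2.resize(im[155:285,85:205],None,fx=4.6,fy=4.6,interpolation=cv2.INTER_CUBIC))
inv=R.from_euler('z',-v[2])
for n,q,z in [("b",(217,281),.041),("a",(261,325),.041),("plate",(163,168),.012),("plate rear",(202,408),.012)]:
    w=ray(c,(q[0]/1.4,q[1]/1.4),z); print(n,w.round(4),(inv.apply(w-[v[0],v[1],0])*1e3).round(1))
```

```text
b [0.5474 0.1118 0.041 ] [-19.3  90.5  41. ]
a [0.577  0.1481 0.041 ] [ 16.5 120.6  41. ]
plate [0.476  0.0557 0.012 ] [-99.9  48.8  12. ]
plate rear [0.6813 0.0975 0.012 ] [109.5  51.4  12. ]
```

View pics/w1c.png

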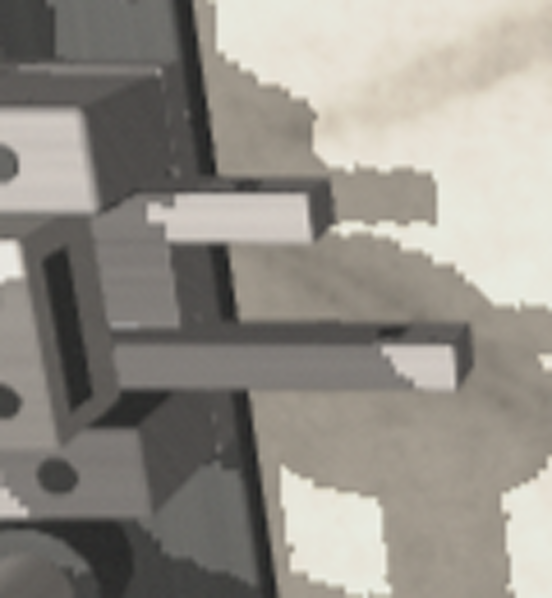

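Run:
```python
from h import *
c=dict(np.load("w1.npz")); v=(.5833,.0265,.188); inv=R.from_euler('z',-v[2])
f=lambda a,b:(85+a/4.6,155+b/4.6)
for n,q,z in [("b",f(309,218),.041),("a",f(457.5,367),.041),("jawF rear top",f(97,212),.061),("jawF front top",f(80,107),.061),("jawR rear top",f(152,517),.061),("block+",f(30,245),.077)]:
    w=ray(c,q,z); print(n,w.round(4),(inv.apply(w-[v[0],v[1],0])*1e3).round(1))
s,p,r=state()
# approach: TCP at vise (17, a_end+30), push axis
for y in (165,104):
    t=R.from_euler('z',v[2]).apply([.0172,y/1e3,0])+[v[0],v[1],0]; print(y,t.round(4))
tgt=R.from_euler('z',v[2]).apply([.0172,.165,0])+[v[0],v[1],.10]
for w in plan(p,r,tgt,r): print(w)
```

```text
b [0.5498 0.109  0.041 ] [-17.5  87.3  41. ]
a [0.5805 0.1463 0.041 ] [ 19.6 118.2  41. ]
jawF rear top [0.5496 0.0703 0.061 ] [-24.9  49.3  61. ]
jawF front top [0.5267 0.0662 0.061 ] [-48.2  49.6  61. ]
jawR rear top [0.6224 0.0847 0.061 ] [49.3 49.9 61. ]
block+ [0.553  0.0644 0.077 ] [-22.6  42.9  77. ]
165 [0.5694 0.1918 0.    ]
104 [0.5808 0.1319 0.    ]
[[-11.6, -11.4, 28.8], [0.0, 0.0, 0.0]]
[[-11.6, -11.4, 28.8], [0.0, 0.0, 0.0]]
[[-11.6, -11.4, 28.8], [0.0, 0.0, 0.0]]
[[-11.6, -11.4, 28.8], [0.0, 0.0, 0.0]]
[[-11.6, -11.4, 28.8], [0.0, 0.0, 0.0]]
```

```bash
cat >> h.py <<'E'
v=(.5833,.0265,.188); RV=R.from_euler('z',v[2])
def V(x,y,z): return RV.apply(np.array([x,y,0])/1e3)+[v[0],v[1],z/1e3]
def seq(way,p=None,r=None):
    if p is None: s,p,r=state(); print("t",s["time_s"],"p",p.round(4),"F",s["contact_force"].round(1))
    for (pt,rt,n) in way:
        print("--",np.round(pt,4)); 
        for w in plan(p,r,pt,rt,n): print(w)
        p,r=np.array(pt),rt
def inV(w): return (RV.inv().apply(np.array(w)-[v[0],v[1],0])*1e3).round(1)
E
python3 - <<'E'
from h import *
rt=R.from_matrix(np.c_[RV.apply([-1,0,0]),RV.apply([0,1,0]),[0,0,-1]])*R.from_rotvec([.2,0,0])
seq([(V(18.5,165,90),rt,6),(V(18.5,160,31),rt,2),(V(18.5,103,31),rt,6)])
E
```

```text
t 2.45 p [0.5018 0.2375 0.2437] F [-0.1  0.7 -0. ]
-- [0.5706 0.1921 0.09  ]
[[-9.9, -9.5, 25.6], [0.033, 0.0, -0.001]]
[[-9.9, -8.7, 25.9], [0.033, 0.0, -0.001]]
[[-9.9, -7.8, 26.2], [0.033, 0.0, -0.001]]
[[-9.9, -6.9, 26.5], [0.033, 0.0, -0.001]]
[[-9.9, -6.1, 26.7], [0.033, 0.0, -0.001]]
[[-9.8, -5.2, 26.9], [0.033, 0.0, -0.001]]
-- [0.5716 0.1871 0.031 ]
[[0.0, 3.4, 29.4], [0.0, 0.0, 0.0]]
[[0.0, 3.4, 29.4], [0.0, 0.0, 0.0]]
-- [0.5822 0.1311 0.031 ]
[[-0.0, -9.3, 1.9], [0.0, 0.0, 0.0]]
[[-0.0, -9.3, 1.9], [0.0, 0.0, 0.0]]
[[-0.0, -9.3, 1.9], [0.0, 0.0, 0.0]]
[[-0.0, -9.3, 1.9], [0.0, 0.0, 0.0]]
[[-0.0, -9.3, 1.9], [0.0, 0.0, 0.0]]
[[-0.0, -9.3, 1.9], [0.0, 0.0, 0.0]]
```

Run:
```python
from h import *
c=dict(np.load("w1.npz"))
for q in ((300,265),(345,300),(345,330)): print(inV(ray(c,q,.03)))
```

```text
[ 61.9 246.3  30. ]
[109.2 301.9  30. ]
[152.9 304.7  30. ]
```

Emit:
carry_out --series '[[[-10,-9,26],[0.033,0,0]],[[-10,-9,26],[0.033,0,0]],[[-10,-8,26],[0.033,0,0]],[[-10,-7,26],[0.033,0,0]],[[-10,-6,27],[0.033,0,0]],[[-10,-5,27],[0.033,0,0]]]'

```text
time_s: 2.95
eef_pos: [0.5695, 0.1967, 0.0883]
orientation: [0.01, -0.094, 0.991, -0.099]
contact_force: [0.9, -0.1, -0.7]
width: -0.002
grip_force: 0.0
```

Emit:
carry_out --series '[[[0,2,29],[0,0,0]],[[0,2,29],[0,0,0]],[[0,-10,2],[0,0,0]],[[0,-10,2],[0,0,0]],[[0,-10,2],[0,0,0]],[[0,-9,2],[0,0,0]],[[0,-9,2],[0,0,0]],[[0,-9,2],[0,0,0]]]'

```text
time_s: 3.62
eef_pos: [0.5831, 0.1312, 0.0334]
orientation: [0.011, -0.093, 0.991, -0.098]
contact_force: [0.3, 2.0, 1.2]
width: 0.001
grip_force: 1.0
```

Run:
```python
from h import *
s,p,r=state(); c=vision.calibration("wrist"); im=vision.capture("wrist"); s,p,r=state()
print(s["time_s"],inV(p),s["contact_force"])
for d in finder.masks_of("wrist","parallel_a")[:3]: print(d["conf"],d["rect"],d["mask"].sum())
np.savez("w2.npz",T=c["T"],K=c["K"]); cv2.imwrite("pics/w2.png",cv2.resize(im,None,fx=1.4,fy=1.4,interpolation=cv2.INTER_CUBIC))
```

```text
3.6667 [ 19.  101.3  33. ] [ 1.13328964 -1.86626811 -0.47321489]
0.97 [141.4, 252.4, 276.4, 293.7] 4085
0.77 [133.6, 180.7, 254.0, 223.7] 3742
```

View pics/w2.png

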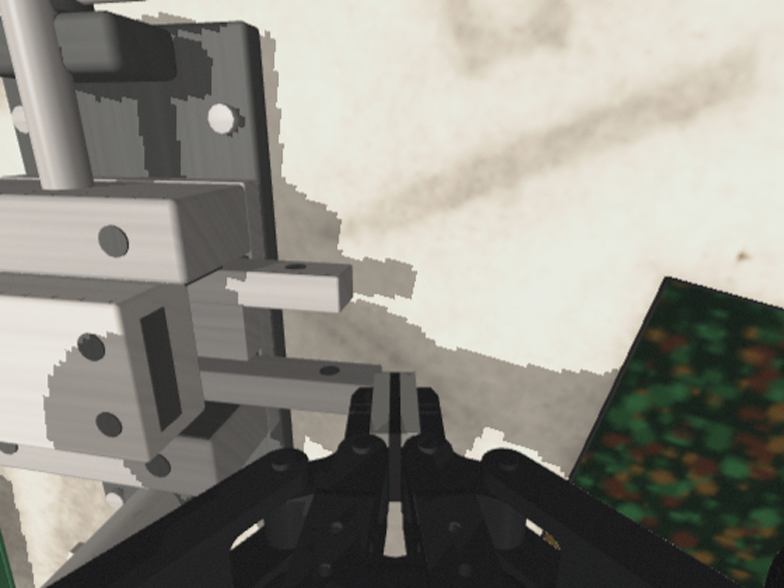

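Emit:
carry_out --series '[[[0,-4,1],[0,0,0]],[[0,-4,1],[0,0,0]],[[0,0,0],[0,0,0]]]'

```text
time_s: 3.97
eef_pos: [0.5835, 0.1233, 0.0311]
orientation: [0.01, -0.093, 0.991, -0.098]
contact_force: [-0.1, 1.1, 1.8]
width: -0.0
grip_force: 1.1
```

Run:
```python
from h import *
c=dict(np.load("w2.npz"))
print("old b,a",inV(ray(c,(339/1.4,300/1.4),.041)),inV(ray(c,(381/1.4,388/1.4),.041)))
s,p,r=state(); print(inV(p),s["time_s"],s["contact_force"])
rt=r
seq([(V(19,125,33),r,2),(V(0,140,140),r,3)])
```

```text
old b,a [-16.   87.5  41. ] [ 13.1 100.4  41. ]
[18.3 95.1 31.1] 3.9667 [-0.14325083  1.11396864  1.75776331]
t 3.9667 p [0.5835 0.1233 0.0311] F [-0.1  1.1  1.8]
-- [0.5786 0.1528 0.033 ]
[[-0.4, 14.5, -3.9], [0.0, 0.0, 0.0]]
[[-0.4, 14.5, -3.9], [0.0, 0.0, 0.0]]
-- [0.5571 0.164  0.14  ]
[[6.3, -2.1, -36.0], [0.0, 0.0, 0.0]]
[[6.3, -2.1, -36.0], [0.0, 0.0, 0.0]]
[[6.3, -2.1, -36.0], [0.0, 0.0, 0.0]]
```

Emit:
carry_out --series '[[[0,15,-4],[0,0,0]],[[0,15,-4],[0,0,0]],[[4,10,-36],[0,0,0]],[[6,10,-36],[0,0,0]],[[6,0,-36],[0,0,0]]]'

```text
time_s: 4.38
eef_pos: [0.5521, 0.1921, 0.1338]
orientation: [0.007, -0.094, 0.991, -0.099]
contact_force: [0.7, 0.4, -0.2]
width: -0.001
grip_force: 0.0
```

Run:
```python
from h import *
vision.capture("wrist")
c=vision.calibration("wrist"); im=vision.capture("wrist"); s,p,r=state()
print(s["time_s"],inV(p),s["contact_force"])
np.savez("w3.npz",T=c["T"],K=c["K"])
ax=[tuple(proj(c,V(x,85,41))[0].round(0)) for x in (-18.5,18.5)]; print(ax)
x0,y0=int(min(a[0] for a in ax))-60,int(min(a[1] for a in ax))-50
print(x0,y0); cv2.imwrite("pics/w3.png",cv2.resize(im[y0:y0+140,x0:x0+140],None,fx=4,fy=4,interpolation=cv2.INTER_CUBIC))
```

```text
4.4833 [  5.4 168.9 141.6] [0.33577291 0.61704191 0.69577529]
[(np.float64(200.0), np.float64(176.0)), (np.float64(204.0), np.float64(221.0))]
140 126
```

View pics/w3.png

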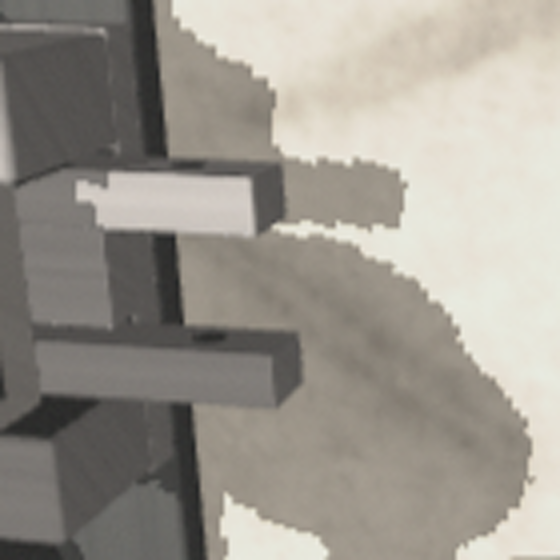

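Run:
```python
from h import *
c=dict(np.load("w3.npz"))
for a,b in ((253,206),(273.5,380)): print(inV(ray(c,(140+a/4,126+b/4),.041)))
s,p,r=state()
# tamper location
for cam in ("scene","top"):
    vision.capture(cam); cal=vision.calibration(cam)
    for n in ("tamper","rest_pad"):
        for d in finder.masks_of(cam,n)[:2]: 
            m=d["mask"]; ys,xs=np.nonzero(m)
            print(cam,n,round(d["conf"],2),[int(k) for k in d["rect"]],m.sum())
            if n=="tamper" and m.sum()<1500:
                T=[cyl(0,0,16,0,26),box(-9,9,-9,9,26,118)]
                f=lambda q:np.abs(sil(cal,T,q[0],q[1],q[2],.005)-m).sum()
                b=min((minimize(f,[.476,-.243,a],method="Nelder-Mead",options=dict(initial_simplex=[[.476,-.243,a],[.49,-.243,a],[.476,-.23,a],[.476,-.243,a+.3]])) for a in (0,.4,.8,1.2)),key=lambda o:o.fun); print(b.x,b.fun)
```

```text
[-17.6  87.5  41. ]
[18.4 89.  41. ]
scene tamper 0.62 [256, 265, 275, 335] 1000
[ 0.48072324 -0.2378327   1.40369522] 68.25
scene rest_pad 0.93 [241, 314, 289, 352] 1246
top tamper 0.81 [339, 252, 361, 283] 385
[ 0.48259454 -0.23914477  0.09974955] 32.6875
top rest_pad 0.67 [326, 259, 365, 297] 933
```

Run:
```python
from h import *
rd=R.from_matrix(np.diag([-1.,1,-1]))
s,p,r=state(); rd2=r*R.from_rotvec([-.2,0,0])
seq([([.46,.17,.25],rd2,4),([.43,0,.25],rd,5),([.4815,-.2385,.20],rd,7)])
```

```text
t 4.7833 p [0.5528 0.1903 0.1322] F [ 0.6 -0.2 -0.8]
-- [0.46 0.17 0.25]
[[23.9, -6.4, -28.6], [-0.05, 0.0, 0.0]]
[[23.9, -5.0, -28.9], [-0.05, 0.0, 0.0]]
[[23.9, -3.5, -29.1], [-0.05, 0.0, 0.0]]
[[23.9, -2.1, -29.3], [-0.05, 0.0, 0.0]]
-- [0.43 0.   0.25]
[[12.2, -32.3, 0.0], [0.0, -0.001, 0.038]]
[[11.0, -32.7, 0.0], [0.0, -0.001, 0.038]]
[[9.8, -33.1, 0.0], [0.0, -0.001, 0.038]]
[[8.5, -33.5, -0.0], [0.0, -0.001, 0.038]]
[[7.3, -33.8, -0.0], [0.0, -0.001, 0.038]]
-- [ 0.4815 -0.2385  0.2   ]
[[-7.4, -34.1, 7.1], [0.0, 0.0, 0.0]]
[[-7.4, -34.1, 7.1], [0.0, 0.0, 0.0]]
[[-7.4, -34.1, 7.1], [0.0, 0.0, 0.0]]
[[-7.4, -34.1, 7.1], [0.0, 0.0, 0.0]]
[[-7.4, -34.1, 7.1], [0.0, 0.0, 0.0]]
[[-7.4, -34.1, 7.1], [0.0, 0.0, 0.0]]
[[-7.4, -34.1, 7.1], [0.0, 0.0, 0.0]]
```

Emit:
carry_out --series '[[[24,-6,-29],[-0.05,0,0]],[[24,-5,-29],[-0.05,0,0]],[[24,-4,-29],[-0.05,0,0]],[[24,-2,-29],[-0.05,0,0]],[[12,-32,0],[0,0,0.038]],[[11,-33,0],[0,0,0.038]],[[10,-33,0],[0,0,0.038]],[[8,-34,0],[0,0,0.038]]]'

```text
time_s: 5.45
eef_pos: [0.4356, 0.0327, 0.2504]
orientation: [-0.001, -0.017, 1.0, 0.001]
contact_force: [0.7, -0.8, 0.4]
width: 0.001
grip_force: 0.0
```

Emit:
carry_out --series '[[[7,-34,0],[0,0,0.036]],[[-7,-34,7],[0,0,0]],[[-7,-34,7],[0,0,0]],[[-7,-34,7],[0,0,0]],[[-7,-34,7],[0,0,0]],[[-8,-34,7],[0,0,0]],[[-8,-34,7],[0,0,0]],[[-8,-34,7],[0,0,0]]]' --jaw 1

```text
time_s: 6.12
eef_pos: [0.4822, -0.2398, 0.2]
orientation: [-0.001, 0.0, 1.0, 0.002]
contact_force: [0.1, 0.1, -0.1]
width: 1.0
grip_force: 0.0
```

Run:
```python
from h import *
vision.capture("wrist")
c=vision.calibration("wrist"); im=vision.capture("wrist"); s,p,r=state()
print(s["time_s"],p,r.as_matrix().round(2).tolist(),s["width"])
T=[cyl(0,0,16,0,26),box(-9,9,-9,9,26,118)]
for n in ("tamper","rest_pad"):
    for d in finder.masks_of("wrist",n)[:2]:
        m=d["mask"]; print(n,d["conf"],d["rect"],m.sum())
        parts,z=(T,.005) if n=="tamper" else ([cyl(0,0,45,0,5)],0)
        f=lambda q:np.abs(sil(c,parts,q[0],q[1],q[2],z)-m).sum()
        b=min((minimize(f,[.4815,-.2385,a],method="Nelder-Mead",options=dict(initial_simplex=[[.4815,-.2385,a],[.49,-.2385,a],[.4815,-.23,a],[.4815,-.2385,a+.2]])) for a in (-.4,-.2,0,.2,.4)),key=lambda o:o.fun); print(b.x,b.fun)
np.savez("w4.npz",T=c["T"],K=c["K"]); cv2.imwrite("pics/w4.png",cv2.resize(im,None,fx=1.4,fy=1.4,interpolation=cv2.INTER_CUBIC))
```

```text
6.2167 [ 0.48182394 -0.24148135  0.19853117] [[-1.0, 0.0, -0.01], [0.0, 1.0, 0.0], [0.01, 0.0, -1.0]] 0.9981899166641331
tamper 0.58 [270.8, 172.3, 302.9, 235.2] 1791
[ 0.48085048 -0.23953681  0.13231776] 116.875
tamper 0.49 [240.8, 129.5, 331.4, 214.5] 4876
[ 0.4501346  -0.22195399  0.16715328] 3205.0625
rest_pad 0.84 [241.9, 127.1, 333.4, 217.5] 4825
[ 0.47216571 -0.2403248  -0.2750797 ] 1418.9375
rest_pad 0.36 [462.0, 302.3, 516.0, 325.0] 884
[ 0.85266667 -0.3745     -6.26666667] 884.0
```

View pics/w4.png

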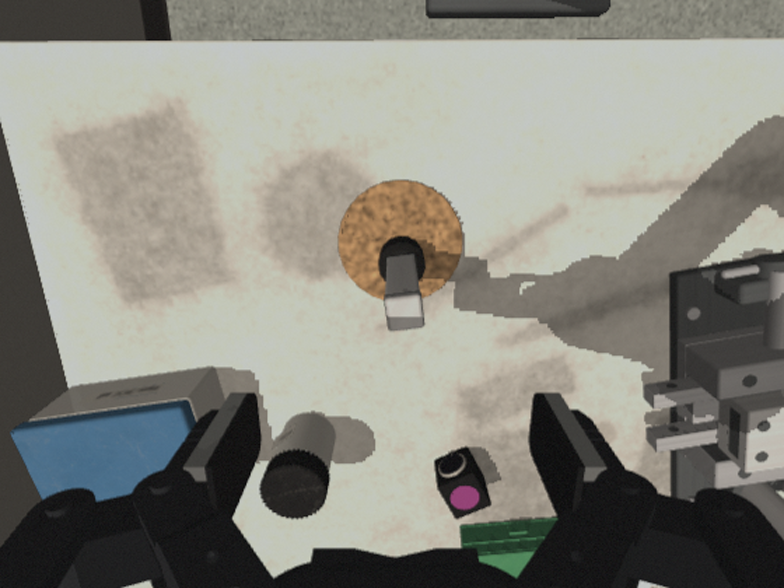

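Run:
```python
from h import *
c=dict(np.load("w4.npz")); print("pad",ray(c,(401/1.4,240/1.4),.005),"tamper top",ray(c,(404.5/1.4,309/1.4),.123))
rd=R.from_euler('z',.115)*R.from_matrix(np.diag([-1.,1,-1]))
seq([([.481,-.2395,.15],rd,2),([.481,-.2395,.067],rd,4)])
```

```text
pad [ 0.46991282 -0.23938638  0.005     ] tamper top [ 0.47916999 -0.23911102  0.123     ]
t 6.3167 p [ 0.482  -0.2384  0.2   ] F [-0.1  0.9  0.5]
-- [ 0.481  -0.2395  0.15  ]
[[0.4, -0.7, 25.0], [0.002, -0.002, -0.059]]
[[0.5, -0.6, 25.0], [0.002, -0.002, -0.059]]
-- [ 0.481  -0.2395  0.067 ]
[[0.0, 0.0, 20.7], [0.0, 0.0, 0.0]]
[[0.0, 0.0, 20.7], [0.0, 0.0, 0.0]]
[[0.0, 0.0, 20.7], [0.0, 0.0, 0.0]]
[[0.0, 0.0, 20.7], [0.0, 0.0, 0.0]]
```

Emit:
carry_out --series '[[[1,-0.5,25],[0,0,-0.06]],[[1,-0.5,25],[0,0,-0.055]],[[0,0,21],[0,0,0]],[[0,0,21],[0,0,0]],[[0,0,21],[0,0,0]],[[0,0,20],[0,0,0]],[[0,0,0],[0,0,0]]]'

```text
time_s: 6.9
eef_pos: [0.4777, -0.2355, 0.0644]
orientation: [-0.004, -0.058, 0.998, 0.004]
contact_force: [-0.5, 0.6, -0.8]
width: 0.998
grip_force: 0.0
```

Emit:
carry_out --series '[[[0,0,0],[0,0,0]],[[0,0,0],[0,0,0]],[[0,0,0],[0,0,0]],[[0,0,0],[0,0,0]],[[0,0,0],[0,0,0]],[[0,0,0],[0,0,0]],[[0,0,0],[0,0,0]],[[0,0,0],[0,0,0]]]' --jaw -1 --newtons 115

```text
time_s: 7.57
eef_pos: [0.4818, -0.2394, 0.0704]
orientation: [0.001, -0.058, 0.998, 0.0]
contact_force: [-0.3, 0.2, 5.5]
width: 0.189
grip_force: 112.4
```

Emit:
carry_out --series '[[[0,0,0],[0,0,0]],[[0,0,0],[0,0,0]],[[0,0,0],[0,0,0]]]'

```text
time_s: 7.82
eef_pos: [0.4818, -0.2394, 0.0704]
orientation: [0.001, -0.058, 0.998, 0.0]
contact_force: [0.3, 0.6, 6.4]
width: 0.195
grip_force: 112.4
```

```bash
cat >> h.py <<'E'
TH=.75; u=np.array([-np.sin(TH),0,np.cos(TH)]); dd=np.array([np.cos(TH),0,np.sin(TH)])
RP=R.from_matrix(np.c_[RV.apply(-dd),RV.apply([0,1,0]),RV.apply(-u)])
L=65.4
def face(x,y,z,back=0): return V(*(np.array([x,y,z])+u*(L+back)))
E
python3 - <<'E'
from h import *
s,p,r=state(); print(r.as_matrix().round(3).tolist())
seq([(p+[0,0,.12],r,3),(face(9,0,97,100),RP,10),(face(9,0,97),RP,5)])
E
```

```text
[[-0.993, -0.115, 0.002], [-0.115, 0.993, 0.001], [-0.002, 0.0, -1.0]]
t 7.8167 p [ 0.4818 -0.2394  0.0704] F [0.3 0.6 6.4]
-- [ 0.4818 -0.2394  0.1904]
[[-0.1, 0.0, -40.0], [0.0, 0.0, 0.0]]
[[-0.1, 0.0, -40.0], [0.0, 0.0, 0.0]]
[[-0.1, 0.0, -40.0], [0.0, 0.0, 0.0]]
-- [0.4814 0.0071 0.218 ]
[[-2.8, 24.5, -2.7], [-0.003, -0.075, -0.007]]
[[-3.2, 24.5, -2.5], [-0.003, -0.075, -0.007]]
[[-3.5, 24.5, -2.1], [-0.003, -0.075, -0.007]]
[[-3.8, 24.4, -1.8], [-0.003, -0.075, -0.007]]
[[-4.1, 24.4, -1.4], [-0.003, -0.075, -0.007]]
[[-4.4, 24.4, -1.1], [-0.003, -0.075, -0.007]]
[[-4.6, 24.4, -0.7], [-0.003, -0.075, -0.007]]
[[-4.8, 24.3, -0.2], [-0.003, -0.075, -0.007]]
[[-5.0, 24.3, 0.2], [-0.003, -0.075, -0.007]]
[[-5.1, 24.3, 0.6], [-0.003, -0.075, -0.007]]
-- [0.5483 0.0199 0.1449]
[[-0.0, -0.0, 20.0], [0.0, 0.0, 0.0]]
[[-0.0, -0.0, 20.0], [0.0, 0.0, 0.0]]
[[-0.0, -0.0, 20.0], [0.0, 0.0, 0.0]]
[[-0.0, -0.0, 20.0], [0.0, 0.0, 0.0]]
[[-0.0, -0.0, 20.0], [0.0, 0.0, 0.0]]
```

Emit:
carry_out --series '[[[0,0,-20],[0,0,0]],[[0,0,-40],[0,0,0]],[[0,0,-40],[0,0,0]],[[0,0,-20],[0,0,0]]]'

```text
time_s: 8.15
eef_pos: [0.4822, -0.2396, 0.1934]
orientation: [0.002, -0.058, 0.998, -0.0]
contact_force: [1.4, -0.2, -0.3]
width: 0.198
grip_force: 112.2
```

Emit:
carry_out --series '[[[-3,24,-3],[0,-0.075,-0.007]],[[-3,24,-3],[0,-0.075,-0.007]],[[-3,25,-2],[0,-0.075,-0.007]],[[-4,25,-2],[0,-0.075,-0.007]],[[-4,25,-2],[0,-0.075,-0.007]]]'

```text
time_s: 8.57
eef_pos: [0.4794, -0.1138, 0.2028]
orientation: [0.187, -0.074, 0.98, 0.012]
contact_force: [-0.4, 0.1, -1.4]
width: 0.192
grip_force: 112.4
```

Emit:
carry_out --series '[[[-4,24,-1],[0,-0.075,-0.007]],[[-5,24,-1],[0,-0.075,-0.007]],[[-5,24,0],[0,-0.075,-0.007]],[[-5,24,0],[0,-0.075,-0.007]],[[-5,24,0],[0,-0.075,-0.007]],[[0,0,0],[0,0,0]]]'

```text
time_s: 9.07
eef_pos: [0.4774, 0.0101, 0.2121]
orientation: [0.364, -0.089, 0.927, 0.024]
contact_force: [-0.3, -0.2, -2.8]
width: 0.197
grip_force: 112.6
```

Run:
```python
from h import *
vision.capture("scene")
im=vision.capture("scene"); s,p,r=state(); print(s["qpos"].round(2),s["grip_force"],s["width"],s["contact_force"],s["time_s"])
print("tool in vise",(RV.inv()*r).as_matrix().round(3).tolist(),"err",(r.inv()*RP).as_rotvec().round(3),"face",inV(p)-u*L)
seq([(face(9,0,97),RP,5)])
cv2.imwrite("pics/s5.png",cv2.resize(im[80:290,130:340],None,fx=2.8,fy=2.8,interpolation=cv2.INTER_CUBIC))
```

```text
[-0.26 -0.75  2.48  0.41  0.75 -2.22] 112.63227939605713 0.19050241445191413 [ 0.04148482 -0.52994596 -1.33584354] 9.1667
tool in vise [[-0.734, 0.007, 0.68], [-0.01, 1.0, -0.022], [-0.679, -0.023, -0.733]] err [-0.022 -0.003  0.01 ] face [-61.22082509   0.9        166.84754798]
t 9.1667 p [0.4792 0.0076 0.2147] F [ 0.  -0.5 -1.3]
-- [0.5483 0.0199 0.1449]
[[-0.8, 0.2, 19.8], [-0.004, -0.001, 0.002]]
[[-0.8, 0.2, 19.8], [-0.004, -0.001, 0.002]]
[[-0.8, 0.1, 19.8], [-0.004, -0.001, 0.002]]
[[-0.8, -0.0, 19.8], [-0.004, -0.001, 0.002]]
[[-0.8, -0.1, 19.8], [-0.004, -0.001, 0.002]]
```

View pics/s5.png

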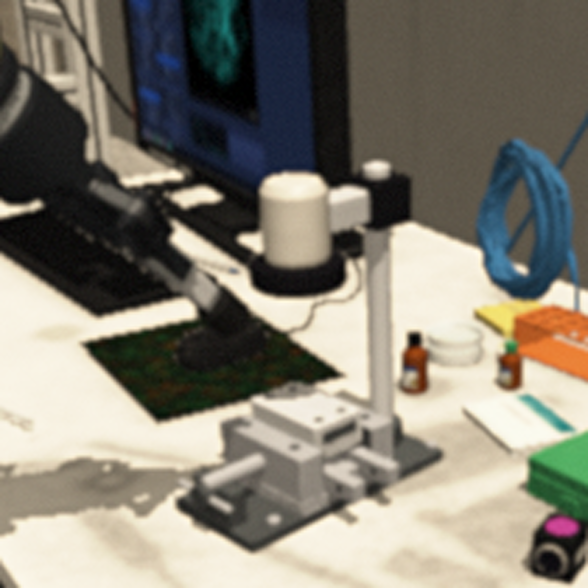

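The tamper hangs tilted toward the gap under the ring: shaft at about (205,290), rubber head at about (240,335). Both are clear of the head, so I advance along the tool axis.

Emit:
carry_out --series '[[[-1,0,20],[-0.004,0,0.002]],[[-1,0,20],[-0.004,0,0.002]],[[-1,0,20],[-0.004,0,0.002]],[[-1,0,20],[-0.004,0,0.002]],[[0,0,17],[-0.004,0,0.002]],[[0,0,0],[0,0,0]],[[0,0,0],[0,0,0]]]'

```text
time_s: 9.75
eef_pos: [0.5483, 0.0175, 0.1466]
orientation: [0.363, -0.086, 0.927, 0.033]
contact_force: [0.5, -0.2, -0.8]
width: 0.192
grip_force: 112.6
```

Run:
```python
from h import *
vision.capture("scene")
im=vision.capture("scene"); s,p,r=state(); print(s["qpos"].round(2),s["grip_force"],s["width"],s["contact_force"],s["time_s"])
print("err",(r.inv()*RP).as_rotvec().round(3),"face",inV(p)-u*L)
print("1mm down in tool:",r.inv().apply([0,0,-1]).round(3))
cv2.imwrite("pics/s6.png",cv2.resize(im[120:270,170:320],None,fx=3.9,fy=3.9,interpolation=cv2.INTER_CUBIC))
```

```text
[-0.19 -0.42  2.4   0.54  0.5  -2.34] 112.59434938430786 0.19754327532029287 [ 0.24606833 -0.431051   -1.06329676] 9.85
err [-0.004 -0.    -0.001] face [  8.87917491  -2.3        100.84754798]
1mm down in tool: [0.681 0.002 0.732]
```

View pics/s6.png

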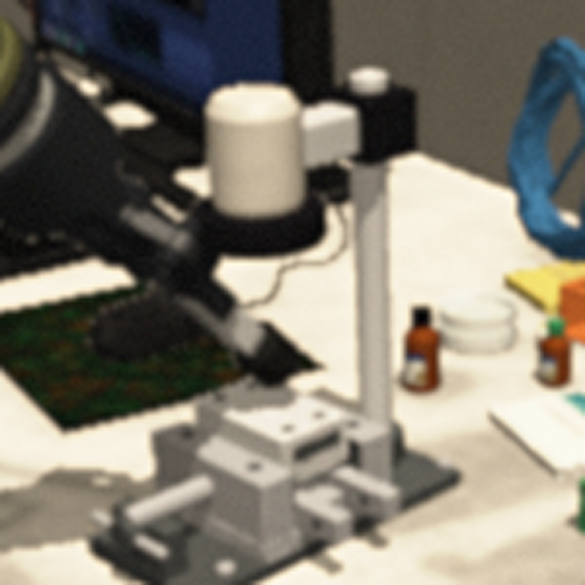

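Emit:
carry_out --series '[[[1.4,0,1.5],[0,0,0]],[[1.4,0,1.5],[0,0,0]],[[1.4,0,1.5],[0,0,0]],[[1.4,0,1.5],[0,0,0]],[[0.7,0,0.7],[0,0,0]],[[0.7,0,0.7],[0,0,0]]]'

```text
time_s: 10.35
eef_pos: [0.5481, 0.0182, 0.1378]
orientation: [0.365, -0.086, 0.927, 0.033]
contact_force: [0.2, 1.1, -0.5]
width: 0.197
grip_force: 112.6
```

Emit:
carry_out --series '[[[0.7,0,0.7],[0,0,0]],[[0.7,0,0.7],[0,0,0]],[[0.7,0,0.7],[0,0,0]]]'

```text
time_s: 10.6
eef_pos: [0.5482, 0.0182, 0.1348]
orientation: [0.365, -0.086, 0.927, 0.033]
contact_force: [0.7, -0.4, -0.9]
width: 0.196
grip_force: 112.6
```

Emit:
carry_out --series '[[[0.7,0,0.7],[0,0,0]],[[0.7,0,0.7],[0,0,0]],[[0,0,0],[0,0,0]]]'

```text
time_s: 10.85
eef_pos: [0.5485, 0.0181, 0.1335]
orientation: [0.365, -0.086, 0.926, 0.033]
contact_force: [-1.2, 1.0, 0.4]
width: 0.193
grip_force: 113.0
```

Emit:
carry_out --series '[[[0.7,0,0.7],[0,0,0]],[[0.7,0,0.7],[0,0,0]],[[0,0,0],[0,0,0]]]'

```text
time_s: 11.1
eef_pos: [0.5487, 0.018, 0.132]
orientation: [0.365, -0.086, 0.926, 0.033]
contact_force: [-3.0, 0.6, 4.9]
width: 0.195
grip_force: 113.3
```

Emit:
carry_out --series '[[[0.7,0,0.7],[0,0,0]],[[0.7,0,0.7],[0,0,0]],[[0,0,0],[0,0,0]]]'

```text
time_s: 11.35
eef_pos: [0.5486, 0.018, 0.13]
orientation: [0.365, -0.086, 0.926, 0.033]
contact_force: [-2.0, 0.4, 3.4]
width: 0.196
grip_force: 113.5
```

Emit:
carry_out --series '[[[0.7,0,0.7],[0,0,0]],[[0,0,0],[0,0,0]]]'

```text
time_s: 11.52
eef_pos: [0.5485, 0.018, 0.1289]
orientation: [0.365, -0.086, 0.926, 0.033]
contact_force: [-1.8, 1.1, 4.1]
width: 0.194
grip_force: 113.4
```

Emit:
carry_out --series '[[[0.7,0,0.7],[0,0,0]],[[0,0,0],[0,0,0]]]'

```text
time_s: 11.68
eef_pos: [0.5487, 0.018, 0.1283]
orientation: [0.366, -0.086, 0.926, 0.033]
contact_force: [-4.5, 0.1, 7.5]
width: 0.193
grip_force: 114.4
```

Emit:
carry_out --series '[[[0.7,0,0.7],[0,0,0]],[[0,0,0],[0,0,0]]]'

```text
time_s: 11.85
eef_pos: [0.5492, 0.0179, 0.1282]
orientation: [0.366, -0.086, 0.926, 0.033]
contact_force: [-5.3, 0.4, 9.2]
width: 0.199
grip_force: 114.7
```

Emit:
carry_out --series '[[[0.7,0,0.7],[0,0,0]],[[0,0,0],[0,0,0]]]'

```text
time_s: 12.02
eef_pos: [0.5497, 0.0178, 0.1281]
orientation: [0.367, -0.086, 0.926, 0.033]
contact_force: [-4.3, 0.7, 10.9]
width: 0.198
grip_force: 114.8
```

Emit:
carry_out --series '[[[0.7,0,0.7],[0,0,0]],[[0.7,0,0.7],[0,0,0]],[[0,0,0],[0,0,0]]]'

```text
time_s: 12.27
eef_pos: [0.5505, 0.0177, 0.1279]
orientation: [0.368, -0.086, 0.925, 0.032]
contact_force: [-10.2, 1.3, 17.1]
width: 0.2
grip_force: 116.0
```

Emit:
carry_out --series '[[[0.5,0,0.5],[0,0,0]],[[0,0,0],[0,0,0]],[[0,0,0],[0,0,0]]]'

```text
time_s: 12.52
eef_pos: [0.5508, 0.0177, 0.1278]
orientation: [0.369, -0.086, 0.925, 0.032]
contact_force: [-13.0, -0.0, 21.4]
width: 0.195
grip_force: 116.5
```

Emit:
carry_out --series '[[[-2,0,-2],[0,0,0]],[[-4,0,-4],[0,0,0]],[[-6,0,-6],[0,0,0]],[[0,0,0],[0,0,0]],[[0,0,0],[0,0,0]]]'

```text
time_s: 12.93
eef_pos: [0.548, 0.0182, 0.1389]
orientation: [0.364, -0.086, 0.927, 0.033]
contact_force: [0.5, 0.0, -0.8]
width: 0.2
grip_force: 112.7
```

Run:
```python
from h import *
s,p,r=state(); print(s["time_s"],inV(p),s["contact_force"])
# height of block: see wrist camera picture
c=vision.calibration("wrist"); im=vision.capture("wrist")
for d in finder.masks_of("wrist","work_block")[:2]: print(d["conf"],d["rect"],d["mask"].sum())
for z in (71,75,79): print(z,proj(c,[V(-24.5,40,z),V(-24.5,-40,z),V(-25,50,61),V(-25,-50,61)]).round(1).tolist())
cv2.imwrite("pics/w7.png",cv2.resize(im,None,fx=1.4,fy=1.4,interpolation=cv2.INTER_CUBIC))
```

```text
12.9333 [-36.3  -1.5 138.9] [ 0.51680631  0.01909362 -0.81065215]
0.94 [217.1, 164.0, 350.7, 218.2] 6179
71 [[350.6, 177.6], [217.0, 177.4], [365.6, 163.5], [202.0, 163.3]]
75 [[351.2, 183.2], [216.4, 183.0], [365.6, 163.5], [202.0, 163.3]]
79 [[351.8, 188.9], [215.7, 188.7], [365.6, 163.5], [202.0, 163.3]]
```

View pics/w7.png

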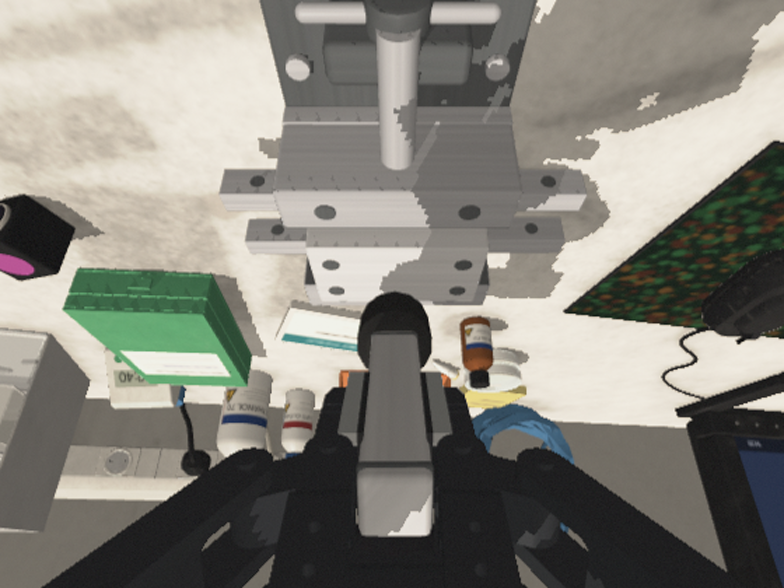

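The block's front top edge sits at row 177 (raw), which matches z = 71 mm, so it is down. Both parallels stand out about evenly (front 187/178 px, rear 165/152 px). Next I return the tamper.

Run:
```python
from h import *
s,p,r=state(); zt=r.apply([0,0,1]); rd=R.from_euler('z',.115)*R.from_matrix(np.diag([-1.,1,-1]))
seq([(p-.1*zt,r,4),([.472,-.2395,.20],rd,10),([.472,-.2395,.08],rd,4)])
```

```text
t 13.0333 p [0.5476 0.0183 0.1381] F [-0.6 -0.  -2.2]
-- [0.4808 0.0058 0.2115]
[[0.0, -0.0, -25.0], [0.0, 0.0, 0.0]]
[[0.0, -0.0, -25.0], [0.0, 0.0, 0.0]]
[[0.0, -0.0, -25.0], [0.0, 0.0, 0.0]]
[[0.0, -0.0, -25.0], [0.0, 0.0, 0.0]]
-- [ 0.472  -0.2395  0.2   ]
[[4.7, -24.0, -2.8], [0.003, 0.075, 0.007]]
[[4.8, -24.0, -2.4], [0.003, 0.075, 0.007]]
[[4.8, -24.0, -2.0], [0.003, 0.075, 0.007]]
[[4.7, -24.1, -1.6], [0.003, 0.075, 0.007]]
[[4.7, -24.1, -1.1], [0.003, 0.075, 0.007]]
[[4.6, -24.1, -0.7], [0.003, 0.075, 0.007]]
[[4.5, -24.2, -0.3], [0.003, 0.075, 0.007]]
[[4.3, -24.2, 0.1], [0.003, 0.075, 0.007]]
[[4.1, -24.2, 0.4], [0.003, 0.075, 0.007]]
[[3.9, -24.2, 0.8], [0.003, 0.075, 0.007]]
-- [ 0.472  -0.2395  0.08  ]
[[0.0, 0.0, 30.0], [0.0, 0.0, 0.0]]
[[0.0, 0.0, 30.0], [0.0, 0.0, 0.0]]
[[0.0, 0.0, 30.0], [0.0, 0.0, 0.0]]
[[0.0, 0.0, 30.0], [0.0, 0.0, 0.0]]
```

Emit:
carry_out --series '[[[0,0,-25],[0,0,0]],[[0,0,-25],[0,0,0]],[[0,0,-25],[0,0,0]],[[0,0,-25],[0,0,0]]]'

```text
time_s: 13.37
eef_pos: [0.48, 0.0059, 0.2115]
orientation: [0.363, -0.086, 0.927, 0.033]
contact_force: [1.0, -0.8, -1.0]
width: 0.199
grip_force: 112.6
```

Emit:
carry_out --series '[[[5,-24,-3],[0.003,0.075,0.007]],[[5,-24,-2],[0.003,0.075,0.007]],[[5,-24,-2],[0.003,0.075,0.007]],[[5,-24,-2],[0.003,0.075,0.007]],[[5,-24,-1],[0.003,0.075,0.007]]]'

```text
time_s: 13.78
eef_pos: [0.4752, -0.1183, 0.2061]
orientation: [0.184, -0.072, 0.98, 0.016]
contact_force: [0.6, 0.2, -1.0]
width: 0.195
grip_force: 112.7
```

Emit:
carry_out --series '[[[5,-24,-1],[0.003,0.075,0.007]],[[4,-24,0],[0.003,0.075,0.007]],[[4,-24,0],[0.003,0.075,0.007]],[[4,-24,0],[0.003,0.075,0.007]],[[4,-24,1],[0.003,0.075,0.007]],[[0,0,0],[0,0,0]]]'

```text
time_s: 14.28
eef_pos: [0.4721, -0.2417, 0.1997]
orientation: [-0.002, -0.054, 0.999, -0.002]
contact_force: [-1.1, 0.2, -1.0]
width: 0.199
grip_force: 112.6
```

Run:
```python
from h import *
s,p,r=state(); rd=R.from_euler('z',.115)*R.from_matrix(np.diag([-1.,1,-1]))
print(s["grip_force"],(r.inv()*rd).as_rotvec().round(3))
# tamper tilt in the grip, from the scene camera
vision.capture("scene"); vision.capture("scene"); cal=vision.calibration("scene"); s,p,r=state()
m=finder.masks_of("scene","tamper"); print([(round(d["conf"],2),d["rect"],d["mask"].sum()) for d in m[:2]])
seq([([.472,-.2395,.08],rd,5)])
```

```text
112.63854503631592 [-0.004 -0.004 -0.006]
[(0.73, [247.6, 195.0, 267.6, 270.6], np.int64(817))]
t 14.4333 p [ 0.4708 -0.2382  0.2   ] F [ 0.2 -1.7 -1.1]
-- [ 0.472  -0.2395  0.08  ]
[[-0.2, -0.2, 24.0], [-0.0, -0.0, -0.001]]
[[-0.2, -0.3, 24.0], [-0.0, -0.0, -0.001]]
[[-0.2, -0.3, 24.0], [-0.0, -0.0, -0.001]]
[[-0.2, -0.3, 24.0], [-0.0, -0.0, -0.001]]
[[-0.2, -0.3, 24.0], [-0.0, -0.0, -0.001]]
```

Emit:
carry_out --series '[[[0,0,24],[0,0,0]],[[0,0,24],[0,0,0]],[[0,0,24],[0,0,0]],[[0,0,24],[0,0,0]],[[0,0,20],[0,0,0]],[[0,0,6],[0,0,0]],[[0,0,2],[0,0,0]],[[0,0,0],[0,0,0]]]'

```text
time_s: 15.1
eef_pos: [0.471, -0.2387, 0.0775]
orientation: [-0.0, -0.056, 0.998, -0.002]
contact_force: [-0.4, 0.9, -0.8]
width: 0.197
grip_force: 112.8
```

Emit:
carry_out --series '[[[0,0,1],[0,0,0]],[[0,0,1],[0,0,0]],[[0,0,0],[0,0,0]]]'

```text
time_s: 15.35
eef_pos: [0.4718, -0.2396, 0.0765]
orientation: [0.001, -0.055, 0.998, -0.003]
contact_force: [-0.9, -0.7, -0.9]
width: 0.195
grip_force: 112.8
```

Emit:
carry_out --series '[[[0,0,1],[0,0,0]],[[0,0,1],[0,0,0]],[[0,0,0],[0,0,0]]]'

```text
time_s: 15.6
eef_pos: [0.4711, -0.2392, 0.0732]
orientation: [-0.0, -0.055, 0.998, -0.002]
contact_force: [0.7, 0.6, -0.8]
width: 0.2
grip_force: 112.8
```

Emit:
carry_out --series '[[[0,0,1],[0,0,0]],[[0,0,1],[0,0,0]],[[0,0,0],[0,0,0]]]'

```text
time_s: 15.85
eef_pos: [0.4709, -0.239, 0.0708]
orientation: [-0.0, -0.055, 0.998, -0.002]
contact_force: [-0.5, -0.2, -1.9]
width: 0.196
grip_force: 112.8
```

Emit:
carry_out --series '[[[0,0,0.7],[0,0,0]],[[0,0,0.7],[0,0,0]],[[0,0,0],[0,0,0]]]'

```text
time_s: 16.1
eef_pos: [0.4712, -0.2392, 0.0705]
orientation: [-0.0, -0.055, 0.998, -0.002]
contact_force: [-1.8, 1.4, 4.9]
width: 0.197
grip_force: 113.8
```

Emit:
carry_out --series '[[[0,0,0],[0,0,0]],[[0,0,0],[0,0,0]],[[0,0,0],[0,0,0]],[[0,0,0],[0,0,0]],[[0,0,0],[0,0,0]],[[0,0,0],[0,0,0]],[[0,0,0],[0,0,0]]]' --jaw 0.6

```text
time_s: 16.68
eef_pos: [0.4711, -0.2391, 0.0697]
orientation: [-0.0, -0.055, 0.998, -0.002]
contact_force: [-0.1, -0.1, -0.5]
width: 0.796
grip_force: 0.0
```

Emit:
carry_out --series '[[[0,0,-15],[0,0,0]],[[0,0,-25],[0,0,0]],[[0,0,-35],[0,0,0]],[[0,0,-35],[0,0,0]],[[0,0,-35],[0,0,0]],[[0,0,0],[0,0,0]],[[0,0,0],[0,0,0]]]'

```text
time_s: 17.27
eef_pos: [0.4726, -0.2395, 0.2181]
orientation: [0.002, -0.055, 0.998, -0.004]
contact_force: [0.3, 1.0, 0.2]
width: 0.796
grip_force: 0.0
```

Run:
```python
from h import *
vision.capture("wrist")
c=vision.calibration("wrist"); im=vision.capture("wrist"); s,p,r=state(); print(s["time_s"],p,s["width"],s["contact_force"])
T=[cyl(0,0,16,0,26),box(-9,9,-9,9,26,118)]
for d in finder.masks_of("wrist","tamper")[:1]:
    m=d["mask"]; f=lambda q:np.abs(sil(c,T,q[0],q[1],q[2],.005)-m).sum()
    x0=[.472,-.2395,.11]; b=minimize(f,x0,method="Nelder-Mead",options=dict(initial_simplex=[x0,[.48,-.2395,.11],[.472,-.23,.11],[.472,-.2395,.3]])); print(d["conf"],m.sum(),b.x,b.fun)
cv2.imwrite("pics/w8.png",cv2.resize(im,None,fx=1.4,fy=1.4,interpolation=cv2.INTER_CUBIC))
```

```text
17.3667 [ 0.47066546 -0.23831452  0.21380639] 0.7998189833383452 [-1.05441546 -0.2509564  -0.30616415]
0.73 1623 [ 0.47062478 -0.23955326  0.13420254] 79.8125
```

View pics/w8.png

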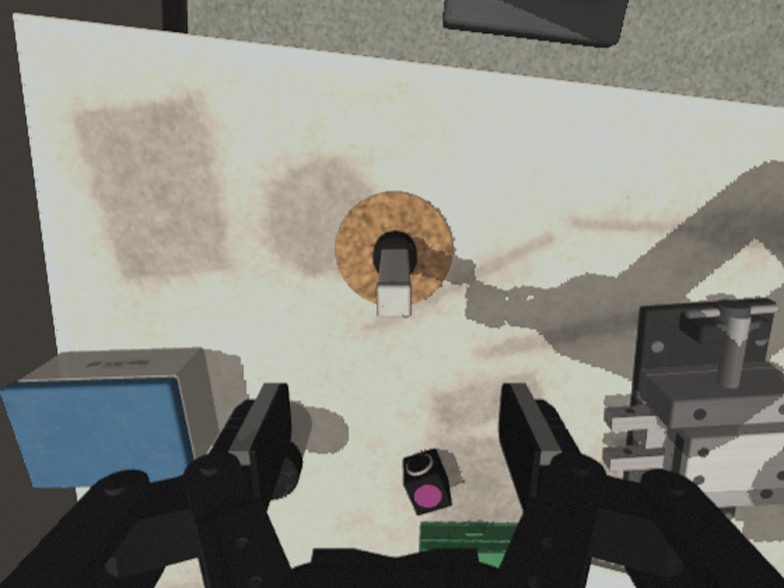

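The tamper stands upright at the centre of the cork pad (395,250), the gripper is clear, and the bystanders are undisturbed. I'm handing the job in.

```bash
python3 -c "
from cell import hand_in
print(hand_in())"
```

```text
the job is handed in; nothing more can be done
None
```

The job is handed in, with no verdict returned: the crept-out parallel is pushed back to about 4 mm off centre, the block was pressed fully down with the tamper (last reading 21 N, slightly over the 12–20 N range; the grip on the parallels was not tested), and the tamper stands upright on its cork pad with no bystander touched.

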